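Make up two players' dice kits

TASK

Make up the two players' kits for the game. The long tray with three hollows gets the cube die in its square hollow, the stick die in its oblong hollow and the short peg in its round hollow; the short tray with two hollows gets the hexagonal die in its square hollow and the tall peg in its round hollow. Everything ends down on the floor of its hollow and the same way up as it started (pegs standing); do not knock the porcelain cup.

Things in the scene. Friction and masses are not known exactly. Their poses are not given: they have to be found in the camera images.
- long_tray: Fixed steel plate 240 mm long (x), 78 wide (y), 9 thick; three cork-lined hollows in a row along x, 5 mm deep, floors 4 mm above the underside. Origin: centre of the underside, z up. Hollows, all at y = 0: square 54 x 54 mm at x = -81, oblong 88 (along x) x 48 at x = 0, round 54 across at x = +81. On the left or right of the table, row pointing away from the robot, turned up to 30 degrees.
- short_tray: Fixed steel plate 154 mm long (x), 90 wide (y), 9 thick; two cork-lined hollows in a row along x, 5 mm deep, floors 4 mm above the underside. Origin: centre of the underside, z up. Square hollow 66 x 66 mm centred at x = -32 mm, round hollow 54 mm across centred at x = +38 mm, both at y = 0. On the other side of the table, turned up to 30 degrees.
- cube_die: Grey plastic cube die, 30 mm on a side, five pale pips on top. Origin: centre of its underside, x and y square to its sides, z up. About 30 g.
- stick_die: Grey plastic stick die lying flat: a square bar 64 mm long (its x), 22 mm wide (its y) and 22 mm high, three pale pips in a row on top. Origin: centre of its underside, z up. About 35 g.
- hex_die: Grey plastic hexagonal die standing on its end: a six-sided prism 40 mm across the flats (46 mm across the corners) and 24 mm high, three pale pips on top. Its x axis is square to one pair of flats (its y axis runs through two corners); the other pairs of flats are at 60 degrees to either side. Origin: centre of its underside, z up. About 36 g.
- tall_peg: Yellow plastic playing peg standing upright, 58 mm tall: a round foot 30 mm across and 6 mm high that tapers by 8 mm height to a plain round shaft 14 mm across, up to its flat top. The taller of the two pegs. Origin: centre of the foot's underside, z up the shaft. About 20 g.
- short_peg: Yellow plastic playing peg standing upright, 32 mm tall: a round foot 30 mm across and 6 mm high that tapers by 8 mm height to a plain round shaft 14 mm across, up to its flat top. The shorter of the two pegs. Origin: centre of the foot's underside, z up the shaft. About 15 g.
- cup: Bystander: empty white porcelain cup, 76 mm across the rim, 62 mm high, standing beyond the stock, towards the far edge of the table; leave it alone. Origin: centre of its underside.
Not all that is in view belongs to the job. What is shaped like the short_peg but pink, red or turquoise is not meant.

How it is judged:
By the outcome, as a careful person would: the job done as asked, in the order asked, and still so for the second after the job is handed in, with the robot touching nothing.
It also fails if it takes over 120 s, if anything falls off the work surface, if the arm or the gripper's body presses on something with over 40 N, if the wrist force passes 120 N, or if a joint passes its speed limit or range.

ROBOT

A 6-joint arm with a two-finger parallel gripper is mounted at the origin on the work surface. World frame = base frame: x ahead of the robot, y to its left, z up, the work surface at z = 0. Lengths are in m, angles in rad, forces in N, time in s.
With the tool pointing down it reaches from about 0.375 to 0.9 m from the base axis. Payload 3.1 kg.
Tool frame: the origin (TCP) lies on the centre line of the jaws, within the pads' length; the fingertips stand 22 mm ahead of it and the grasp point (between the pads) lies 3 mm ahead of it; z points along the fingers, x is the direction in which the jaws open and shut, and the axes are right-handed (so a half turn about z gives the same grasp; the last joint's range is limited). The gripper opens to 87 mm and grips with 3 to 60 N. Pads are 19 mm wide; open, the fingers measure 117 mm over their backs; the gripper's body (75 mm by 190 mm) begins 51 mm behind the grasp point.
Start: joints at [1.046, 0.527, 1.433, -0, 1.181, -0.178], TCP at [0.212, 0.588, 0.245] pointing down, gripper open.
Joint ranges: [-3.08, 3.08], [-0.75, 2.2], [0.22, 2.44], [-1.43, 4.57], [0, 2.65], [-2.85, 2.85]. Speed limits (rad/s): [2.79, 2.79, 3.14, 3.14, 3.14, 3.14].

INTERFACE

Orientations are given as a unit quaternion [x, y, z, w].
In Python, from rig import robot, camera, order gives the robot as it stands.
- The arm moves only by the shell command python3 -m pendant 'ROWS' [OPENING] [FORCE]. ROWS is JSON, a list of rows, each a list of 2 entries, a list of its own where there are three numbers: the shift along the tool's x, y, z in mm, then the turn about the tool's z in degrees. A call has 1 to 8 rows; each row shifts and turns the commanded pose from where the row before left it, along the tool's axes as they then stand; what a row does not reach is not made up. A row lasts 1/8 s, in which the tool goes at most 62.5 mm and 10.7 degrees, less where a joint would pass 70% of its speed; a pose out of reach is approached as far as the arm can. A call with a gripper value outside its range is refused whole. OPENING is the finger opening in mm, from 0 to 87, set as the call begins (- or left out, the last holds). The fingers move at their own pace and stop on an object; FORCE is the grip in N (left out, the last holds). Time passes only in rows, so rows that do not move let the fingers close. It gives the time, the measured TCP pose, the force and the opening at its end, in the units of the state.
- robot.get_obs(): the state, without advancing time (a new reading comes with each control period).
- camera(name): name is "scene" or "side" or "wrist"; returns a dict with "pixels" (420x560x3 uint8, blue, green, red), "mtx" (3x3 intrinsics, pixels), "R" (3x3) and "t" (3): a world point X has camera coordinates R X + t. Camera axes: x right, y down, z forward; pixel columns grow to the right and rows downward; lengths in m; the calibration is good to about 2 mm. A picture is of the moment at which its call begins. There is no depth.
- order.hand_in(): hands the job in, once; it reports no verdict.
The state is a dict: "time": time; "q": joint angles; "joint_velocities": joint speeds; "joint_torque": joint torques, N m; "position": TCP position; "tool_rot": TCP orientation; "ft_force": force on the tool from outside, world axes, zero at the start; "moment": the same for the moment, N m; "grip_width": finger opening in m.
Only numpy, scipy, OpenCV 4.12 (cv2) and the standard library are available. Lean on these libraries where they do the work, as an engineer would, in place of code of your own. Each camera call takes 0.05 s, during which the arm holds its last target. There are 200 camera calls.

## Working session

There is one attempt and no reset: what is moved stays moved. The work goes in short steps, Python scripts to look and compute and a shell command to move; the robot and the scene stay as the last step left them, time stands still between calls to the robot, and variables do not carry over. Pictures are saved under pics/ and viewed, about 12 in all and at most 16, crops included, and the job is handed in when it is done.

```bash
ls; mkdir -p pics; cat > h.py <<'E'
import numpy as np, cv2
from rig import robot, camera, order
def shot(n,f):
    c=camera(n); cv2.imwrite('pics/'+f+'.png',c['pixels']); np.savez('pics/'+f+'.npz',mtx=c['mtx'],R=c['R'],t=c['t'],pixels=c['pixels']); return c
def load(f): return np.load('pics/'+f+'.npz')
def ray(c,uv,z):
    d=c['R'].T@np.linalg.inv(c['mtx'])@np.array([uv[0],uv[1],1.]); o=-c['R'].T@c['t']
    return (o+d*(z-o[2])/d[2])[:2]
def proj(c,X):
    p=c['mtx']@(c['R']@np.array(X,float)+c['t']); return p[:2]/p[2]
E
python3 - <<'E'
from h import *
a=shot('scene','scene0');b=shot('side','side0');w=shot('wrist','wrist0')
o=robot.get_obs();print(o['time'],o['position'],o['tool_rot'],o['grip_width'])
for c in(a,b,w):print((-c['R'].T@c['t']).round(3),c['R'][2].round(2))
E
```

```text
pics
0.15 [0.21215108 0.58735272 0.24376443] [ 8.18511549e-01  5.74489462e-01 -7.58870876e-04  3.55102908e-04] 0.0866830700848164
[ 1.186 -0.196  0.842] [-0.57  0.18 -0.8 ]
[ 0.398 -0.604  0.43 ] [ 0.29  0.81 -0.51]
[0.134 0.617 0.383] [ 0.28 -0.11 -0.95]
```

View pics/scene0.png

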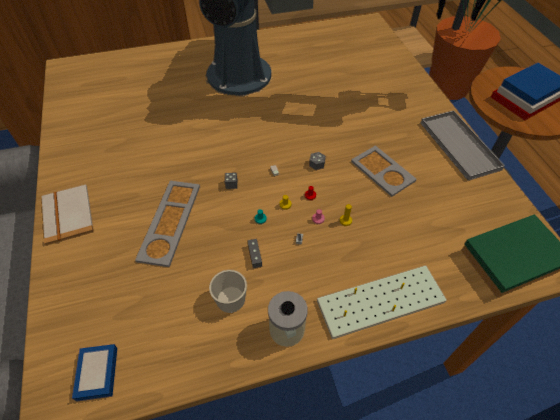

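View pics/side0.png

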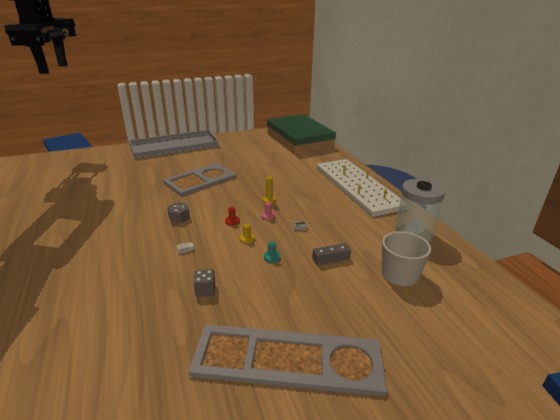

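The scene picture shows the cube die at (231,181), hex die (317,160), stick die (255,253) and cup (228,292). The long tray is at (168,222) and the short tray at (383,170). There are five peg candidates:
- Yellow short (286,201)
- Yellow tall (347,214)
- Red (311,192)
- Pink (319,215)
- Turquoise (260,215)

The task asks for yellow, so I take (286,201) as the short peg and (347,214) as the tall peg. I'll confirm that in an enlarged crop.

```bash
python3 - <<'E'
from h import *
c=load('scene0');im=c['pixels']
cv2.imwrite('pics/crop1.png',cv2.resize(im[140:275,130:425],None,fx=2.7,fy=2.7,interpolation=cv2.INTER_CUBIC))
hsv=cv2.cvtColor(im,cv2.COLOR_BGR2HSV)
def comps(m,name,z,box=(130,140,430,280),mn=15):
    x0,y0,x1,y1=box;k=np.zeros_like(m);k[y0:y1,x0:x1]=m[y0:y1,x0:x1]
    n,l,s,ce=cv2.connectedComponentsWithStats(k)
    for i in range(1,n):
        if s[i,4]>=mn:
            r=cv2.minAreaRect(np.argwhere(l==i)[:,::-1].astype(np.float32))
            print(name,ce[i].round(1),s[i],'box',np.round(r[0],1),'xy',ray(c,r[0],z).round(4),'corners',[ray(c,p,z).round(3).tolist() for p in cv2.boxPoints(r)] if s[i,4]>60 else '')
comps(cv2.inRange(hsv,(22,180,120),(32,255,255)),'yellow',0.01)
comps(cv2.inRange(hsv,(8,190,120),(18,255,255)),'cork',0.004,mn=60)
comps(cv2.inRange(hsv,(0,0,30),(180,70,175)),'grey',0.009,mn=60)
E
```

```text
yellow [285.2 196.8] [283 195   6   5  20] box [285. 197.] xy [ 0.5372 -0.0018] corners 
yellow [285.4 204. ] [280 200  12   8  55] box [285.5 203.5] xy [ 0.5574 -0.0063] corners 
yellow [348.3 206.1] [346 204   6   5  24] box [348.5 206. ] xy [0.6072 0.1409] corners 
yellow [345.8 220.2] [340 215  12  10  63] box [345.5 219.5] xy [0.6438 0.119 ] corners [[0.627, 0.111], [0.635, 0.137], [0.66, 0.127], [0.653, 0.102]]
grey [385.1 172.2] [352 146  64  50 848] box [383.3 169.8] xy [0.5179 0.2743] corners [[0.463, 0.203], [0.398, 0.286], [0.571, 0.343], [0.624, 0.264]]
grey [316.9 160.3] [310 152  15  17 205] box [317. 160.] xy [0.4368 0.1167] corners [[0.403, 0.108], [0.413, 0.145], [0.47, 0.125], [0.46, 0.089]]
grey [230.8 180. ] [225 173  12  16 170] box [230.5 180.5] xy [ 0.4458 -0.1212] corners [[0.416, -0.13], [0.424, -0.102], [0.474, -0.113], [0.467, -0.14]]
grey [166.8 226.5] [ 136  181   64   86 1460] box [167.3 222.6] xy [ 0.5357 -0.2926] corners [[0.62, -0.374], [0.377, -0.272], [0.439, -0.2], [0.67, -0.31]]
grey [254.5 253. ] [248 239  14  29 254] box [254.5 252.9] xy [ 0.6745 -0.1135] corners [[0.637, -0.122], [0.637, -0.101], [0.711, -0.105], [0.71, -0.126]]
grey [409.8 274.3] [380 266  50  14 211] box [405.2 277.4] xy [0.8264 0.1892] corners [[0.815, 0.134], [0.811, 0.251], [0.838, 0.245], [0.842, 0.13]]
grey [228.5 275.5] [213 270  32  10 229] box [228.5 274.5] xy [ 0.7127 -0.1812] corners [[0.692, -0.212], [0.711, -0.146], [0.733, -0.151], [0.714, -0.216]]
```

View pics/crop1.png

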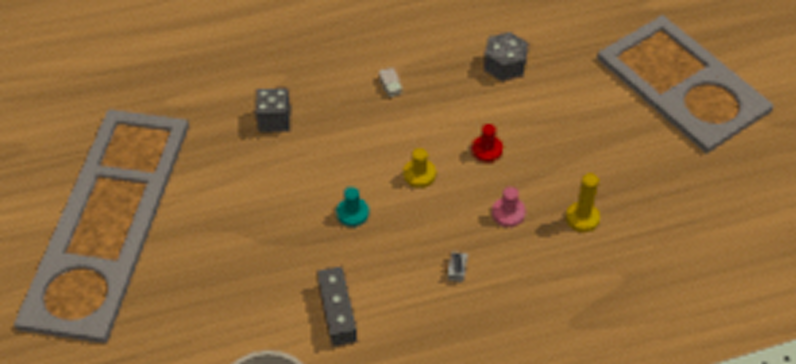

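The crop confirms it: two yellow pegs, short at scene (286,201) and tall at (347,214). The red, pink and turquoise ones are decoys. Next I'll get rough tray poses and set up a helper that gives shifts in the tool frame.

```bash
cat >> h.py <<'E'
def go(x,y,z,yaw=None):
    "print turn (deg, tool z) and then shift (mm, tool axes after the turn) to TCP target; yaw = world angle of tool x, mod 180"
    from scipy.spatial.transform import Rotation as Ro
    o=robot.get_obs(); M=Ro.from_quat(o['tool_rot']).as_matrix(); y0=np.degrees(np.arctan2(M[1,0],M[0,0]))
    if yaw is None: yaw=y0
    t=-((yaw-y0+90)%180-90); a=np.radians(y0-t); d=(np.array([x,y,z])-o['position'])*1000
    print('turn %.1f  shift x %.0f y %.0f z %.0f  (yaw now %.1f, q6 %.2f, t %.1f)'%(t,d[0]*np.cos(a)+d[1]*np.sin(a),d[0]*np.sin(a)-d[1]*np.cos(a),-d[2],y0,o['q'][5],o['time']))
def wrect(c,m,z):
    "largest blob of mask -> min-area rectangle on plane z (world m, angle of long side deg)"
    cs,_=cv2.findContours(m,cv2.RETR_EXTERNAL,cv2.CHAIN_APPROX_NONE); k=max(cs,key=cv2.contourArea)[:,0]
    P=np.array([ray(c,p,z) for p in k],np.float32); (ce,(w,h),_)=r=cv2.minAreaRect(P*1000); b=cv2.boxPoints(r)
    e=max((b[1]-b[0],b[2]-b[1]),key=np.linalg.norm)
    return np.array(ce)/1000,(round(w,1),round(h,1)),np.degrees(np.arctan2(e[1],e[0]))%180
E
python3 - <<'E'
from h import *
c=load('scene0');hsv=cv2.cvtColor(c['pixels'],cv2.COLOR_BGR2HSV);g=cv2.inRange(hsv,(0,0,30),(180,70,175))
for n,(x0,y0,x1,y1) in dict(long=(130,175,205,270),short=(345,140,420,200)).items():
    k=np.zeros_like(g);k[y0:y1,x0:x1]=g[y0:y1,x0:x1];print(n,wrect(c,k,.009))
w=load('wrist0');print([ray(w,p,0).round(2).tolist() for p in((0,0),(559,0),(559,419),(0,419))])
go(.50,-.25,.24,-25+90); go(.48,0,.28,90)
E
```

```text
long (array([ 0.52983582, -0.28739642]), (79.6, 243.2), np.float32(154.40723))
short (array([0.51633813, 0.27339911]), (155.4, 94.2), np.float32(20.472342))
[[-0.04, 0.39], [0.14, 0.89], [0.67, 0.83], [0.41, 0.1]]
turn 5.1  shift x -637 y 615 z 4  (yaw now 70.1, q6 -0.18, t 0.1)
turn -19.9  shift x -587 y 268 z -36  (yaw now 70.1, q6 -0.18, t 0.1)
```

```bash
python3 -m pendant '[[[-60,27,0],-9.9],[[-60,27,0],-10],[[-60,10,0],0],[[-60,0,0],0],[[-60,0,0],0],[[-60,30,0],0],[[-60,30,0],0],[[-60,20,0],0]]'; python3 -m pendant '[[[-30,0,0],0],[[0,0,0],0],[[0,0,0],0]]'; python3 - <<'E'
from h import *
go(.46,0,.28,90);w=shot('wrist','w1');print([ray(w,p,0).round(2).tolist() for p in((0,0),(559,0),(559,419),(0,419))])
E
```

```text
time: 1.15
position: [0.3198, 0.112, 0.245]
tool_rot: [0.707, 0.707, 0.001, 0.001]
ft_force: [2.1, -0.5, 0.3]
grip_width: 0.087
time: 1.52
position: [0.3181, 0.0842, 0.2445]
tool_rot: [0.707, 0.707, 0.0, -0.0]
ft_force: [-0.1, -0.6, 0.3]
grip_width: 0.0868
turn 0.0  shift x -84 y 142 z -35  (yaw now 90.0, q6 -1.66, t 1.5)
[[0.15, -0.18], [0.15, 0.35], [0.67, 0.47], [0.67, -0.31]]
```

View pics/w1.png

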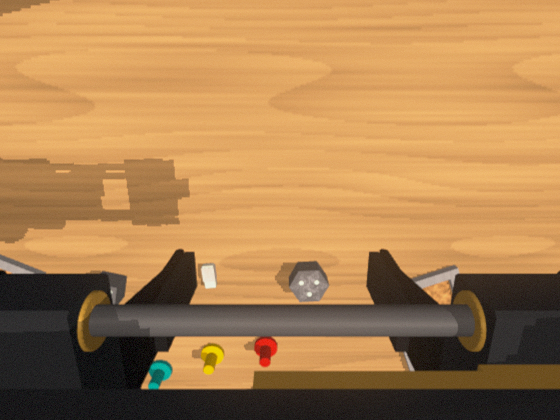

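The wrist view shows the hex die at (309,281), the white eraser at (208,276), and the red (265,350) and short yellow (212,357) pegs. The gripper hides the lower half, so objects should sit above row 250. I'll compute the view offset and measure the hex on the way.

```bash
python3 - <<'E'
from h import *
w=load('w1');p=robot.get_obs()['position'];print('centre-view offset',ray(w,(280,170),.02)-p[:2], ray(w,(280,240),.02)-p[:2])
# cube, stick from scene tops
c=load('scene0')
hsv=cv2.cvtColor(c['pixels'],cv2.COLOR_BGR2HSV)
s=load('side0')
for n,uvc,uvs in(('cube',(231,180),(205,283)),('stick',(254.5,252),(332,254)),('hex',(317,160),(179,213)),('tall top',(347.5,206),(269,179)),('short top',(285.5,196.5),(247,226))):
    P=[cam['mtx']@np.c_[cam['R'],cam['t']] for cam in(c,s)]
    X=cv2.triangulatePoints(P[0],P[1],np.array(uvc,float),np.array(uvs,float));print(n,(X[:3]/X[3]).ravel().round(3))
go(.53,-.13,.26,90)
E
```

```text
centre-view offset [-0.0084503  -0.00068724] [ 0.07020432 -0.00078533]
cube [ 0.452 -0.121  0.016]
stick [ 0.676 -0.115  0.013]
hex [0.443 0.114 0.012]
tall top [0.64  0.119 0.056]
short top [ 0.554 -0.006  0.031]
turn 0.1  shift x -215 y 212 z -15  (yaw now 90.1, q6 -1.66, t 1.6)
```

```bash
python3 -m pendant '[[[-50,35,0],0],[[-50,35,0],0],[[-50,35,0],0],[[-54,27,0],0],[[0,0,40],0],[[0,0,0],0],[[0,0,0],0]]'; python3 - <<'E'
from h import *
w=shot('wrist','w2')
E
```

```text
time: 2.45
position: [0.4505, -0.1186, 0.205]
tool_rot: [0.706, 0.708, -0.0, -0.0]
ft_force: [-0.1, -0.0, 0.5]
grip_width: 0.0869
```

View pics/w2.png

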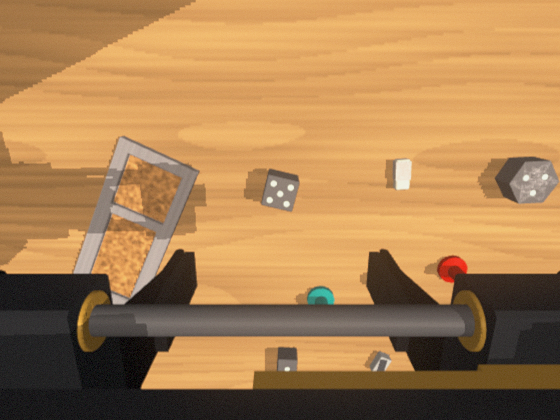

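The cube die is clear at (281,190), and the tray's square hollow is at (148,188).

```bash
python3 - <<'E'
from h import *
c=load('w2');hsv=cv2.cvtColor(c['pixels'],cv2.COLOR_BGR2HSV)
for lo in(60,85,100):
    g=cv2.inRange(hsv,(0,0,lo),(180,80,255));k=np.zeros_like(g);k[155:222,250:310]=g[155:222,250:310]
    k=cv2.morphologyEx(k,cv2.MORPH_CLOSE,np.ones((5,5)));print(lo,wrect(c,k,.03))
A,B=ray(c,(122,137),.009),ray(c,(198,172),.009);print('tray near corners',A,B,np.linalg.norm(A-B),np.degrees(np.arctan2(*(B-A)[::-1])))
k=cv2.inRange(hsv,(8,150,60),(18,255,255))
g=cv2.inRange(hsv,(0,0,60),(180,80,255));k=np.zeros_like(g);k[125:260,60:205]=g[125:260,60:205];
e=np.radians(-25.6);u=np.array([np.cos(e),np.sin(e)]);print('tray ctr from near edge',(A+B)/2+.12*u,'square',(A+B)/2+.039*u)
E
```

```text
60 (array([ 0.45069098, -0.1185958 ]), (29.4, 33.7), np.float32(166.27692))
85 (array([ 0.45069098, -0.1185958 ]), (29.4, 33.7), np.float32(166.27692))
100 (array([ 0.45069098, -0.1185958 ]), (29.4, 33.7), np.float32(166.27692))
tray near corners [ 0.40532714 -0.26618707] [ 0.43829559 -0.19764663] 0.07605728409417974 64.31210646305551
tray ctr from near edge [ 0.53003127 -0.28376714] square [ 0.45698284 -0.24876819]
```

```bash
python3 -m pendant '[[[0,0,0],7],[[0,0,0],7],[[0,0,58],0],[[0,0,58],0],[[0,0,58],0],[[0,0,0],0]]' 60; python3 -m pendant '[[[0,0,0],0],[[0,0,0],0],[[0,0,0],0],[[0,0,0],0],[[0,0,0],0],[[0,0,-30],0],[[0,0,-20],0],[[0,0,0],0]]' 0 15; python3 -c "
from h import *
go(.457,-.250,.080,64.4);go(.457,-.250,.036,64.4)"
```

```text
time: 3.25
position: [0.4499, -0.119, 0.0273]
tool_rot: [0.787, 0.616, -0.001, -0.003]
ft_force: [-0.1, 0.5, 0.0]
grip_width: 0.0603
time: 4.25
position: [0.4514, -0.1206, 0.082]
tool_rot: [0.788, 0.616, 0.001, 0.002]
ft_force: [0.1, 0.7, 0.4]
grip_width: 0.0299
turn 11.6  shift x -114 y 61 z 2  (yaw now 76.0, q6 -1.83, t 4.2)
turn 11.6  shift x -114 y 61 z 46  (yaw now 76.0, q6 -1.83, t 4.2)
```

```bash
python3 -m pendant '[[[0,0,0],6],[[0,0,0],5.6],[[-57,31,0],0],[[-57,30,0],0],[[0,0,0],0],[[0,0,30],0],[[0,0,10],0],[[0,0,4],0]]'; python3 -m pendant '[[[0,0,0],0],[[0,0,0],0],[[0,0,0],0]]'; python3 -c "
from h import *
go(.457,-.250,.035,64.4)"
```

```text
time: 5.25
position: [0.4552, -0.2434, 0.0359]
tool_rot: [0.846, 0.533, -0.001, -0.002]
ft_force: [-3.9, 2.4, 18.6]
grip_width: 0.0297
time: 5.62
position: [0.4564, -0.245, 0.0369]
tool_rot: [0.846, 0.533, 0.0, 0.0]
ft_force: [0.2, 0.0, -1.1]
grip_width: 0.0299
turn 0.0  shift x -4 y 3 z 2  (yaw now 64.4, q6 -1.83, t 5.6)
```

```bash
python3 -m pendant '[[[-2,2,0],0],[[-2,1,0],0],[[0,0,1],0],[[0,0,0],0]]'; python3 -m pendant '[[[0,0,0],0],[[0,0,0],0],[[0,0,0],0],[[0,0,-40],0],[[0,0,-60],0],[[0,0,-60],0],[[0,0,0],0]]' 50; python3 -c "
from h import *
shot('wrist','w3')
go(.676,-.115,.2,90)"
```

```text
time: 6.12
position: [0.4574, -0.2504, 0.0359]
tool_rot: [0.846, 0.533, 0.0, 0.001]
ft_force: [-0.0, -1.1, 3.3]
grip_width: 0.0299
time: 7.0
position: [0.4596, -0.2518, 0.2002]
tool_rot: [0.846, 0.533, 0.002, 0.005]
ft_force: [0.8, 0.0, -0.2]
grip_width: 0.0497
turn -25.6  shift x 136 y 218 z -2  (yaw now 64.4, q6 -1.84, t 7.0)
```

View pics/w3.png

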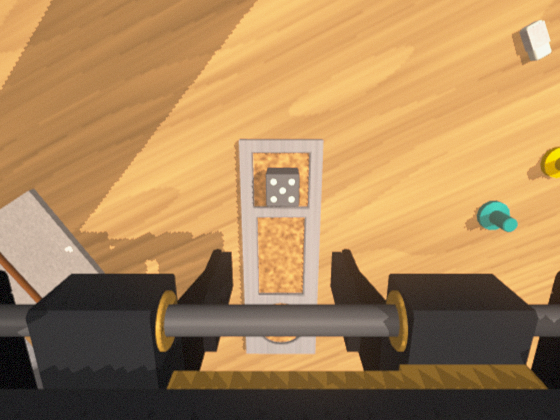

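The cube die sits inside the square hollow: die (282,188), hollow about (252..310, 152..207). The stick die is next.

```bash
python3 -m pendant '[[[0,0,0],-9],[[0,0,0],-9],[[0,0,0],-7.6],[[34,54,0],0],[[34,54,0],0],[[34,54,0],0],[[34,55,0],0],[[0,0,0],0]]'; python3 -m pendant '[[[0,0,0],0],[[0,0,0],0]]';  python3 - <<'E'
from h import *
c=shot('wrist','w4');hsv=cv2.cvtColor(c['pixels'],cv2.COLOR_BGR2HSV);print(proj(c,(.676,-.115,.02)))
g=cv2.inRange(hsv,(0,0,50),(180,80,255));g=cv2.morphologyEx(g,cv2.MORPH_CLOSE,np.ones((5,5)))
n,l,s,ce=cv2.connectedComponentsWithStats(g)
for i in range(1,n):
    if s[i,4]>300: print(ce[i].round(0),s[i],[np.round(v,3) for v in wrect(c,((l==i)*255).astype(np.uint8),.022)])
S=load('scene0');print('cup',ray(S,(228,285),.062))
E
```

```text
time: 8.05
position: [0.671, -0.1135, 0.1922]
tool_rot: [0.705, 0.709, -0.0, -0.001]
ft_force: [-0.4, -0.1, -0.2]
grip_width: 0.0499
time: 8.3
position: [0.6671, -0.1177, 0.1943]
tool_rot: [0.707, 0.707, -0.001, -0.001]
ft_force: [-0.5, -0.1, 0.3]
grip_width: 0.0503
[283.09667168 200.16767985]
[65. 86.] [   0    0  142  175 9032] [array([ 0.567, -0.294]), array([ 79.2, 155.5]), np.float32(154.302)]
[286. 200.] [ 274  166   26   69 1571] [array([ 0.676, -0.112]), array([21. , 65.5]), np.float32(176.809)]
[402. 185.] [389 171  27  29 445] [array([ 0.661, -0.008]), array([16.4, 23. ]), np.float32(155.522)]
[267. 320.] [  102   256   297   115 12003] [array([ 0.8  , -0.148]), array([302.5, 110.5]), np.float32(73.384)]
[476. 327.] [ 405  287  155   82 8941] [array([0.814, 0.089]), array([166.4,  91.8]), np.float32(87.053)]
[ 73. 321.] [   0  305  155   45 3596] [array([ 0.807, -0.327]), array([159.1,  47.2]), np.float32(83.954)]
cup [ 0.76604481 -0.18792999]
```

View pics/w4.png

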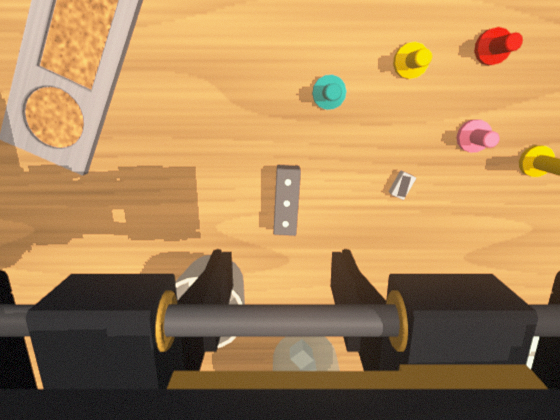

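The stick die is at (286,200), world (0.676,-0.112), with its long axis at about -3°. The cup, around (215,270), clears the fingers. Grasping it now.

```bash
python3 -c "
from h import *
go(.676,-.112,.031,86.8)"; python3 -m pendant '[[[6,9,0],3.2],[[0,0,40],0],[[0,0,0],0]]' 45; python3 -c "
from h import *
go(.676,-.112,.031,86.8)"
```

```text
turn 3.1  shift x 6 y 8 z 164  (yaw now 89.9, q6 -1.91, t 8.3)
time: 8.72
position: [0.6746, -0.1111, 0.1526]
tool_rot: [0.727, 0.687, -0.002, -0.004]
ft_force: [-0.2, -0.1, -0.2]
grip_width: 0.0451
turn -0.1  shift x -1 y 1 z 122  (yaw now 86.7, q6 -1.84, t 8.7)
```

```bash
python3 -m pendant '[[[0,1,50],0],[[0,0,50],0],[[0,0,22],0],[[0,0,0],0]]'; python3 -m pendant '[[[0,0,0],0],[[0,0,0],0],[[0,0,0],0],[[0,0,0],0],[[0,0,-30],0],[[0,0,-20],0],[[0,0,0],0],[[0,0,0],0]]' 0 15; python3 -c "
from h import *
go(.530,-.2855,.035,64.4)"
```

```text
time: 9.22
position: [0.6781, -0.1113, 0.0329]
tool_rot: [0.727, 0.687, -0.001, -0.001]
ft_force: [0.3, -0.2, 1.7]
grip_width: 0.0449
time: 10.22
position: [0.6783, -0.1108, 0.083]
tool_rot: [0.726, 0.687, -0.0, -0.001]
ft_force: [1.2, -0.2, -0.4]
grip_width: 0.0217
turn 22.4  shift x -222 y -58 z 48  (yaw now 86.8, q6 -1.84, t 10.2)
```

```bash
python3 -m pendant '[[[0,0,0],10],[[0,0,0],10],[[0,0,0],2.4],[[-55,-14,0],0],[[-55,-15,0],0],[[-55,-15,0],0],[[-57,-14,0],0],[[0,0,25],0]]'; python3 -m pendant '[[[0,0,0],0],[[0,0,0],0],[[0,0,0],0]]'; python3 -c "
from h import *
go(.530,-.2855,.037,64.4)"
```

```text
time: 11.22
position: [0.5289, -0.2906, 0.0588]
tool_rot: [0.848, 0.531, 0.0, 0.001]
ft_force: [1.0, 0.2, 0.2]
grip_width: 0.0214
time: 11.6
position: [0.5316, -0.2857, 0.059]
tool_rot: [0.846, 0.534, 0.0, 0.0]
ft_force: [0.5, -0.2, -0.4]
grip_width: 0.0215
turn 0.1  shift x -0 y -2 z 22  (yaw now 64.5, q6 -1.80, t 11.6)
```

```bash
python3 -m pendant '[[[0,-1,14],0],[[0,0,5],0],[[0,0,2],0],[[0,0,0],0],[[0,0,0],0]]'; python3 -m pendant '[[[0,0,0],0],[[0,0,0],0],[[0,0,0],0],[[0,0,-40],0],[[0,0,-60],0],[[0,0,-60],0],[[0,0,0],0]]' 45; python3 - <<'E'
from h import *
c=shot('wrist','w5')
# yellow pegs in w4: tops and feet
d=load('w4');print('short foot',ray(d,(409,61),.006),'tall foot',ray(d,(537,160),.006))
print('short top',ray(d,(422,56),.032))
go(.55,-.005,.2,90)
E
```

```text
time: 12.22
position: [0.5295, -0.2849, 0.0386]
tool_rot: [0.846, 0.533, -0.0, -0.001]
ft_force: [-1.6, 2.5, 10.2]
grip_width: 0.0219
time: 13.1
position: [0.5327, -0.2881, 0.203]
tool_rot: [0.846, 0.533, 0.002, 0.006]
ft_force: [0.6, -0.6, -0.6]
grip_width: 0.0449
short foot [ 0.55609118 -0.00713562] tall foot [0.64153346 0.12089411]
short top [ 0.55469866 -0.00599078]
turn -25.6  shift x 282 y 19 z 0  (yaw now 64.4, q6 -1.80, t 13.2)
```

View pics/w5.png

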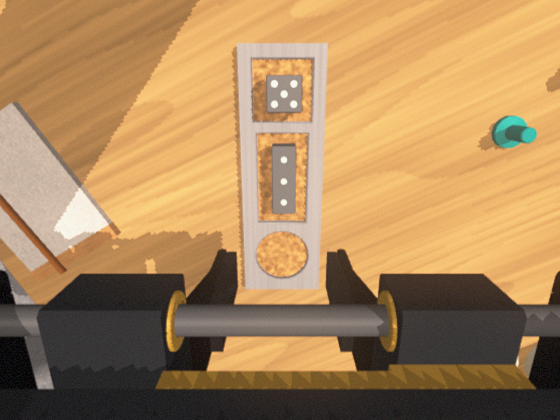

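Both dice are down in their hollows: cube (283,93), stick (283,179), round hollow free at (282,254). For the short peg at (0.555,-0.0065) I'll set the jaws along world x, because its red and turquoise neighbours lie along y.

```bash
python3 -m pendant '[[[56,4,0],10],[[0,0,0],10.7],[[0,0,0],10.7],[[0,0,0],10.7],[[0,0,0],10.7],[[0,0,0],10.7],[[0,0,0],1.6]]'; python3 -c "
from h import *
go(.555,-.0065,.16,0)"
```

```text
time: 14.02
position: [0.5565, -0.2364, 0.1953]
tool_rot: [1.0, -0.006, -0.002, -0.001]
ft_force: [-1.2, 0.4, -0.1]
grip_width: 0.0451
turn -0.6  shift x -2 y -230 z 35  (yaw now -0.6, q6 -0.58, t 14.0)
```

```bash
python3 -m pendant '[[[0,-57,0],0],[[0,-57,0],0],[[0,-57,15],0],[[0,-57,20],0],[[0,0,0],0],[[0,0,0],0]]' 38; python3 - <<'E'
from h import *
c=shot('wrist','w6');hsv=cv2.cvtColor(c['pixels'],cv2.COLOR_BGR2HSV);y=cv2.inRange(hsv,(22,170,90),(33,255,255))
n,l,s,ce=cv2.connectedComponentsWithStats(y)
for i in range(1,n):
    if s[i,4]>80: print(ce[i].round(0),s[i])
go(.555,-.0065,.033,0)
for p in((.555,-.0065,.032),(.555,-.0065,.006)):print(proj(c,p))
E
```

```text
time: 14.78
position: [0.5602, -0.0092, 0.1619]
tool_rot: [1.0, -0.005, -0.0, 0.0]
ft_force: [0.2, 0.2, -0.6]
grip_width: 0.0381
[394.  24.] [ 368    1   56   49 1621]
[275. 192.] [258 175  35  34 888]
turn -0.6  shift x -6 y -3 z 129  (yaw now -0.6, q6 -0.21, t 14.8)
[273.7550818  203.58692491]
[274.4249699  194.72437004]
```

View pics/w6.png

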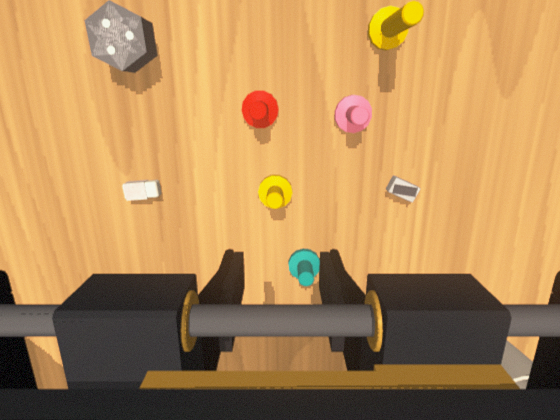

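The short yellow peg is isolated along the jaw direction, with its foot at (275,191) and its top at (275,200).

```bash
python3 -m pendant '[[[-5,-4,0],0],[[0,0,58],0],[[0,0,50],0],[[0,0,19],0],[[0,0,0],0],[[0,0,0],0]]'; python3 -m pendant '[[[0,0,0],0],[[0,0,0],0],[[0,0,0],0],[[0,0,0],0],[[0,0,-30],0],[[0,0,-30],0],[[0,0,0],0],[[0,0,0],0]]' 0 12; python3 -c "
from h import *
e=np.radians(-25.6);print(.530+.081*np.cos(e),-.2855+.081*np.sin(e))
go(.530+.081*np.cos(e),-.2855+.081*np.sin(e),.038)"
```

```text
time: 15.58
position: [0.5561, -0.0058, 0.0365]
tool_rot: [1.0, -0.006, 0.001, 0.0]
ft_force: [-0.1, 0.1, 0.3]
grip_width: 0.038
time: 16.58
position: [0.5548, -0.0049, 0.0951]
tool_rot: [1.0, -0.006, -0.0, -0.0]
ft_force: [-0.4, 1.1, -0.1]
grip_width: 0.0126
0.6030484346388143 -0.32049894565296055
turn -0.0  shift x 52 y 315 z 57  (yaw now -0.7, q6 -0.20, t 16.6)
```

```bash
python3 -m pendant '[[[9,53,0],0],[[9,53,0],0],[[9,53,0],0],[[9,53,0],0],[[8,53,0],0],[[8,50,0],0],[[0,0,25],0],[[0,0,0],0]]'; python3 -m pendant '[[[0,0,0],0],[[0,0,0],0],[[0,0,0],0]]'; python3 -c "
from h import *
go(.603,-.3205,.041)"
```

```text
time: 17.58
position: [0.6009, -0.3195, 0.0666]
tool_rot: [1.0, -0.006, -0.003, -0.003]
ft_force: [-0.5, 0.5, -1.0]
grip_width: 0.0125
time: 17.95
position: [0.6041, -0.3202, 0.0714]
tool_rot: [1.0, -0.005, 0.0, 0.0]
ft_force: [-1.0, 0.1, 0.9]
grip_width: 0.0131
turn -0.0  shift x -1 y 0 z 30  (yaw now -0.6, q6 -0.64, t 17.9)
```

```bash
python3 -m pendant '[[[-1,0,20],0],[[0,0,6],0],[[0,0,3],0],[[0,0,1],0],[[0,0,0],0],[[0,0,0],0]]'; python3 -m pendant '[[[0,0,0],0],[[0,0,0],0],[[0,0,0],0],[[0,0,-40],0],[[0,0,-60],0],[[0,0,-50],0],[[0,0,0],0],[[0,0,0],0]]' 32; python3 - <<'E'
from h import *
c=shot('wrist','w7')
d=load('w6');hsv=cv2.cvtColor(d['pixels'],cv2.COLOR_BGR2HSV)
g=cv2.inRange(hsv,(0,0,40),(180,80,255));k=np.zeros_like(g);k[0:75,75:160]=g[0:75,75:160];k=cv2.morphologyEx(k,cv2.MORPH_CLOSE,np.ones((5,5)));print('hex',wrect(d,k,.024))
go(.44,.115,.2,0)
E
```

```text
time: 18.7
position: [0.6029, -0.3208, 0.0409]
tool_rot: [1.0, -0.006, 0.0, 0.0]
ft_force: [-1.2, 0.1, 0.1]
grip_width: 0.0128
time: 19.7
position: [0.6021, -0.3201, 0.1901]
tool_rot: [1.0, -0.006, -0.0, -0.0]
ft_force: [0.4, 0.2, -0.3]
grip_width: 0.032
hex (array([0.44740137, 0.11481953]), (40.1, 51.8), np.float32(149.88513))
turn -0.7  shift x -162 y -435 z -11  (yaw now -0.7, q6 -0.64, t 19.8)
```

View pics/w7.png

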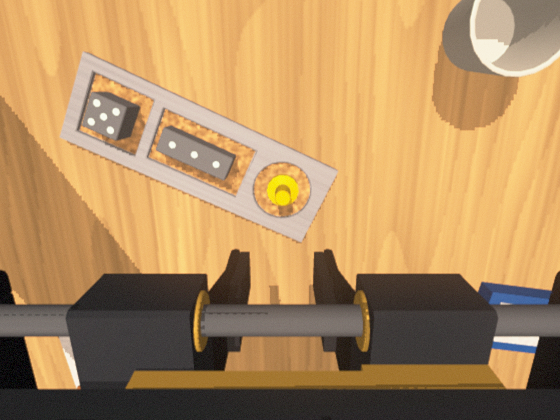

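The long tray is complete: the short peg stands at (283,190) in the round hollow. On to the hex die.

```bash
python3 -m pendant '[[[-20,-54,0],0],[[-20,-54,0],0],[[-20,-54,0],0],[[-20,-54,0],0],[[-20,-54,0],0],[[-20,-54,0],0],[[-20,-54,0],0],[[-17,-54,0],0]]' 60; python3 -m pendant '[[[0,0,0],0],[[0,0,0],0]]'; python3 - <<'E'
from h import *
c=shot('wrist','w8');cv2.imwrite('pics/w8c.png',c['pixels']);print(proj(c,(.443,.115,.024)))
hsv=cv2.cvtColor(c['pixels'],cv2.COLOR_BGR2HSV);u,v=proj(c,(.443,.115,.024)).astype(int)
print('V samples',hsv[v-30:v+40:6,u,2],hsv[v,u-35:u+36:6,2])
go(.443,.115,.2,0)
E
```

```text
time: 20.75
position: [0.4485, 0.1147, 0.1889]
tool_rot: [1.0, -0.006, -0.002, -0.0]
ft_force: [1.1, -0.0, 0.5]
grip_width: 0.0597
time: 21.0
position: [0.4503, 0.1132, 0.1896]
tool_rot: [1.0, -0.005, -0.001, 0.0]
ft_force: [0.5, -0.8, 0.4]
grip_width: 0.0598
[272.52237946 192.69363782]
V samples [105 177 174 182 181 191 176 162 158 167 227 226] [240 225 225 149 171 157 201 161 244 149 190 222]
turn -0.7  shift x -8 y -2 z -10  (yaw now -0.7, q6 0.02, t 21.1)
```

View pics/w8.png

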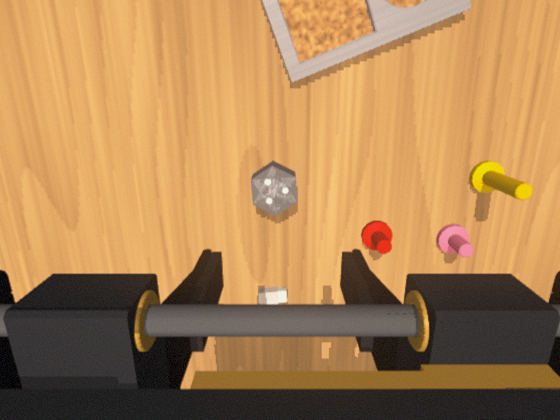

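The hex die is at (274,190) with corners roughly at the top and bottom. I'll take its flat direction from the contour.

```bash
python3 - <<'E'
from h import *
c=load('w8');hsv=cv2.cvtColor(c['pixels'],cv2.COLOR_BGR2HSV)
g=cv2.inRange(hsv,(0,0,60),(180,90,255));k=np.zeros_like(g);k[150:228,240:305]=g[150:228,240:305];k=cv2.morphologyEx(k,cv2.MORPH_CLOSE,np.ones((5,5)))
cs,_=cv2.findContours(k,cv2.RETR_EXTERNAL,cv2.CHAIN_APPROX_NONE);q=max(cs,key=cv2.contourArea)
h=cv2.convexHull(q)[:,0];print(cv2.approxPolyDP(cv2.convexHull(q),3,True)[:,0].tolist())
P=np.array([ray(c,p,.024) for p in h]);print(wrect(c,k,.024),[ray(c,p,.024).round(4).tolist() for p in cv2.approxPolyDP(cv2.convexHull(q),3,True)[:,0]])
a=np.arange(0,180,5);d=np.c_[np.cos(np.radians(a)),np.sin(np.radians(a))];s=P@d.T;print(dict(zip(a.tolist(),((s.max(0)-s.min(0))*1000).round(1).tolist())))
o=robot.get_obs();i=np.argmin((s.max(0)-s.min(0)))
E
```

```text
[[271, 162], [295, 176], [296, 201], [277, 214], [253, 204], [252, 197], [253, 175]]
(array([0.44397766, 0.11874367]), (39.8, 47.6), np.float32(90.100075)) [[0.4422, 0.1425], [0.463, 0.13], [0.4639, 0.1071], [0.4467, 0.0949], [0.4253, 0.1047], [0.4246, 0.1112], [0.4262, 0.1312]]
{0: 39.8, 5: 39.9, 10: 41.5, 15: 43.0, 20: 44.2, 25: 45.2, 30: 45.9, 35: 46.2, 40: 46.2, 45: 45.9, 50: 45.4, 55: 44.6, 60: 43.7, 65: 43.9, 70: 45.3, 75: 46.4, 80: 47.1, 85: 47.5, 90: 47.6, 95: 47.8, 100: 47.6, 105: 47.1, 110: 46.3, 115: 45.0, 120: 43.5, 125: 42.6, 130: 43.3, 135: 43.8, 140: 44.4, 145: 44.7, 150: 44.7, 155: 44.6, 160: 44.2, 165: 43.6, 170: 42.5, 175: 41.2}
```

```bash
python3 -m pendant '[[[-6,-5,0],-3.2],[[0,0,58],0],[[0,0,58],0],[[0,0,0],0]]' 60;  python3 -c "
from h import *
go(.444,.1185,.031,3)"
```

```text
time: 21.55
position: [0.4417, 0.1167, 0.07]
tool_rot: [1.0, 0.021, -0.007, 0.0]
ft_force: [0.1, -0.2, 0.7]
grip_width: 0.06
turn -0.6  shift x 2 y -2 z 39  (yaw now 2.4, q6 -0.03, t 21.6)
```

```bash
python3 -m pendant '[[[1,-1,30],-0.5],[[0,0,11],0],[[0,0,0],0],[[0,0,0],0]]';  python3 -m pendant '[[[0,0,0],0],[[0,0,0],0],[[0,0,0],0],[[0,0,0],0],[[0,0,-30],0],[[0,0,-30],0],[[0,0,0],0],[[0,0,0],0]]' 0 15; python3 - <<'E'
from h import *
# short tray from w8: near corner etc.
c=load('w8');e=np.radians(20.5);u=np.array([np.cos(e),np.sin(e)])
print('near-left corner seen',ray(c,(294,82),.009),'predicted',np.array([.5163,.2734])-.077*u-.045*np.array([-u[1],u[0]]))
p=np.array([.5163,.2734])-.032*u;print('square',p,'round',np.array([.5163,.2734])+.038*u);go(*p,.12,20.5);go(*p,.12,-39.5)
E
```

```text
time: 22.05
position: [0.4467, 0.1192, 0.0352]
tool_rot: [1.0, 0.026, 0.002, 0.0]
ft_force: [0.8, -0.3, 0.9]
grip_width: 0.0601
time: 23.05
position: [0.4454, 0.1193, 0.0931]
tool_rot: [1.0, 0.026, -0.0, 0.0]
ft_force: [-0.8, -0.6, -0.1]
grip_width: 0.0398
near-left corner seen [0.46256009 0.20807268] predicted [0.45993557 0.20428378]
square [0.48632649 0.26219336] round [0.55189354 0.28670788]
turn -17.5  shift x 88 y -119 z -27  (yaw now 3.0, q6 -0.03, t 23.1)
turn 42.5  shift x -59 y -136 z -27  (yaw now 3.0, q6 -0.03, t 23.1)
```

```bash
python3 -m pendant '[[[0,0,0],-9],[[0,0,0],-8.5],[[30,-40,0],0],[[30,-40,0],0],[[30,-41,0],0],[[0,0,25],0],[[0,0,0],0],[[0,0,0],0]]';  python3 - <<'E'
from h import *
c=shot('wrist','w9')
go(.488,.264,.0375,20.5)
E
```

```text
time: 24.05
position: [0.4868, 0.2636, 0.0679]
tool_rot: [0.984, 0.178, -0.001, 0.0]
ft_force: [1.3, -0.9, -0.3]
grip_width: 0.0397
turn -0.0  shift x 1 y -0 z 31  (yaw now 20.5, q6 -0.06, t 24.1)
```

View pics/w9.png

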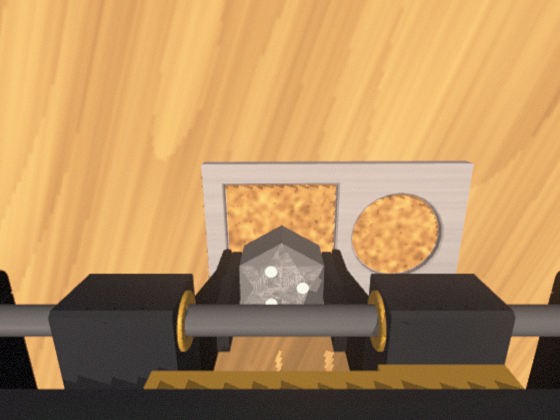

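The hex die is held just above the tray, which lines up with the image, so the angle is right. I'll check the centring from the far-side tray corners at (203,163) and (471,162).

```bash
python3 - <<'E'
from h import *
c=load('w9');A,B=ray(c,(203.5,163),.009),ray(c,(471,162),.009);d=B-A;u=d/np.linalg.norm(d);n=np.array([-u[1],u[0]])
ctr=(A+B)/2-.045*n;print(np.linalg.norm(d),np.degrees(np.arctan2(d[1],d[0])),ctr,'sq',ctr-.032*u,'rd',ctr+.038*u)
p=ctr-.032*u;go(*p,.0375,20.5)
E
```

```text
0.15045202023723694 20.733026502639675 [0.51625031 0.27810924] sq [0.48632263 0.26678079] rd [0.55178944 0.29156177]
turn -0.0  shift x 0 y -3 z 31  (yaw now 20.5, q6 -0.06, t 24.1)
```

```bash
python3 -m pendant '[[[0,-2,15],0],[[0,0,10],0],[[0,0,4],0],[[0,0,1],0],[[0,0,0],0],[[0,0,0],0]]'; python3 -m pendant '[[[0,0,0],0],[[0,0,0],0],[[0,0,0],0],[[0,0,-40],0],[[0,0,-60],0],[[0,0,-60],0],[[0,0,0],0],[[0,0,0],0]]' 52; python3 - <<'E'
from h import *
go(.64,.12,.2,0); go(.64,.12,.2,20.5); 
c=load('w8');hsv=cv2.cvtColor(c['pixels'],cv2.COLOR_BGR2HSV)
print('tall foot',ray(c,(487,178),.006),'pink',ray(c,(453,239),.006),'red',ray(c,(377,235),.006))
shot('wrist','w10')
E
```

```text
time: 24.85
position: [0.4871, 0.2662, 0.0388]
tool_rot: [0.984, 0.178, 0.0, -0.0]
ft_force: [-0.7, 0.1, -0.2]
grip_width: 0.0401
time: 25.85
position: [0.4863, 0.2659, 0.1985]
tool_rot: [0.984, 0.178, -0.0, 0.0]
ft_force: [-0.5, -0.0, 0.2]
grip_width: 0.052
turn 20.5  shift x 154 y 146 z -2  (yaw now 20.5, q6 -0.06, t 25.9)
turn 0.0  shift x 93 y 191 z -2  (yaw now 20.5, q6 -0.06, t 25.9)
tall foot [0.64170828 0.12218629] pink [0.61857063 0.06123708] red [0.54380308 0.06618125]
```

View pics/w10.png

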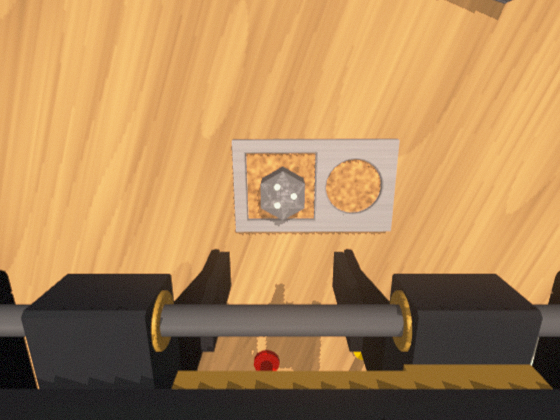

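The hex die sits in the square hollow at (282,195), and the round hollow is free at (354,185). The tall peg measured at (0.6415,0.1215) in two views, so I'll fetch it.

```bash
python3 -m pendant '[[[24,47,0],0],[[24,47,0],0],[[24,47,0],0],[[23,48,0],0],[[0,0,58],0],[[0,0,0],0],[[0,0,0],0]]' 42; python3 - <<'E'
from h import *
go(.6415,.1215,.042,20.5)
c=shot('wrist','w11');hsv=cv2.cvtColor(c['pixels'],cv2.COLOR_BGR2HSV);y=cv2.inRange(hsv,(22,170,90),(33,255,255))
n,l,s,ce=cv2.connectedComponentsWithStats(y)
for i in range(1,n):
    if s[i,4]>80: print(ce[i].round(0),s[i])
print(proj(c,(.6415,.1215,.006)),proj(c,(.6415,.1215,.058)))
E
```

```text
time: 26.78
position: [0.6414, 0.1229, 0.14]
tool_rot: [0.984, 0.179, -0.001, -0.0]
ft_force: [0.2, -0.3, 0.0]
grip_width: 0.0422
turn 0.1  shift x -0 y 1 z 98  (yaw now 20.6, q6 -0.34, t 26.8)
[282. 209.] [ 264  187   37   50 1259]
[279.77524144 206.52420895] [279.19867374 229.91676996]
```

```bash
python3 -m pendant '[[[1,0,50],0],[[0,0,38],0],[[0,0,10],0],[[0,0,0],0],[[0,0,0],0]]'; python3 -m pendant '[[[0,0,0],0],[[0,0,0],0],[[0,0,0],0],[[0,0,0],0],[[0,0,-40],0],[[0,0,-40],0],[[0,0,0],0],[[0,0,0],0]]' 0 12; python3 -c "
from h import *
go(.5525,.2905,.046,20.5)"
```

```text
time: 27.45
position: [0.6447, 0.123, 0.0449]
tool_rot: [0.984, 0.178, 0.002, 0.0]
ft_force: [-0.6, 0.2, -0.4]
grip_width: 0.0417
time: 28.45
position: [0.6423, 0.1227, 0.1219]
tool_rot: [0.984, 0.178, -0.001, -0.0]
ft_force: [0.4, 0.7, -0.8]
grip_width: 0.0127
turn 0.0  shift x -25 y -189 z 76  (yaw now 20.5, q6 -0.34, t 28.4)
```

```bash
python3 -m pendant '[[[-7,-48,0],0],[[-6,-47,0],0],[[-6,-47,0],0],[[-6,-47,0],0],[[0,0,40],0],[[0,0,0],0],[[0,0,0],0]]'; python3 -c "
from h import *
go(.5525,.2905,.0465,20.5)"
```

```text
time: 29.32
position: [0.5533, 0.2905, 0.082]
tool_rot: [0.984, 0.178, -0.001, 0.0]
ft_force: [0.2, -0.3, -0.6]
grip_width: 0.0129
turn -0.0  shift x -1 y -0 z 36  (yaw now 20.5, q6 -0.05, t 29.3)
```

```bash
python3 -m pendant '[[[0,0,20],0],[[0,0,10],0],[[0,0,4],0],[[0,0,1],0],[[0,0,1],0],[[0,0,0],0],[[0,0,0],0]]'; python3 -m pendant '[[[0,0,0],0],[[0,0,0],0],[[0,0,0],0],[[0,0,-40],0],[[0,0,-60],0],[[0,0,-60],0],[[0,0,0],0],[[0,0,0],0]]' 30; python3 - <<'E'
from h import *
shot('wrist','w12');c=shot('scene','s2')['pixels'];d=shot('side','d2')['pixels']
a=cv2.resize(load('w12')['pixels'][60:270,150:430],(400,300));b=cv2.resize(d[120:420,100:440],(400,300));e=cv2.resize(c[140:320,120:440],(533,300))
cv2.imwrite('pics/fin.png',np.vstack([np.hstack([a,b]),np.hstack([e,np.zeros((300,267,3),np.uint8)])]))
E
```

```text
time: 30.2
position: [0.5535, 0.2911, 0.0469]
tool_rot: [0.984, 0.178, 0.0, -0.0]
ft_force: [-0.8, 0.7, -0.4]
grip_width: 0.0127
time: 31.2
position: [0.5527, 0.2908, 0.2064]
tool_rot: [0.984, 0.178, -0.0, 0.0]
ft_force: [-1.1, -0.5, -0.0]
grip_width: 0.0302
```

View pics/fin.png

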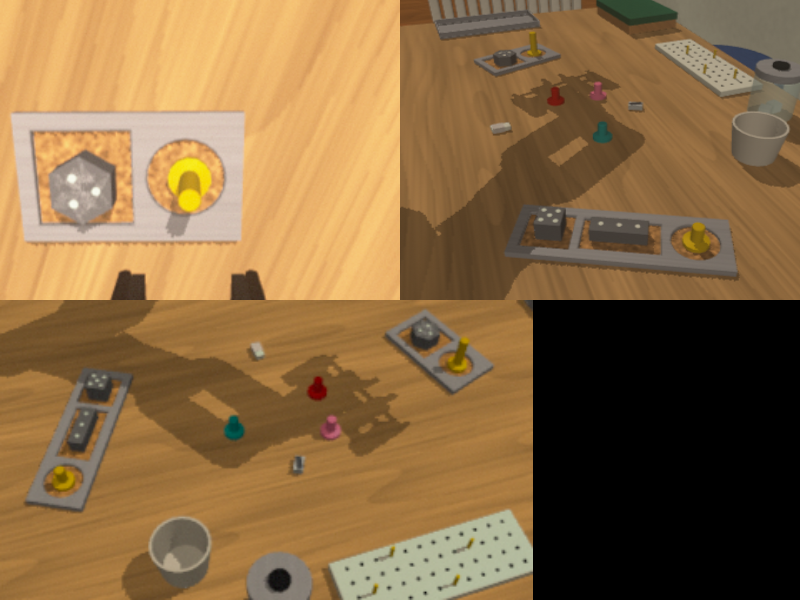

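All five pieces look seated, and the cup and decoys are in place. I'll check hex centring by numbers, because its top sits low in the view from parallax.

```bash
python3 - <<'E'
from h import *
c=load('w12');hsv=cv2.cvtColor(c['pixels'],cv2.COLOR_BGR2HSV)
f=lambda x,y:(150+x*.7,60+y*.7)
h=np.mean([ray(c,f(*p),.028) for p in((82,157),(80,222),(50,172),(112,172),(50,210),(112,210))],0)
s=np.mean([ray(c,f(*p),.009) for p in((32,131),(131,131),(38,225),(134,225))],0);t=ray(c,f(189,198),.062);r=ray(c,f(186,177),.009)
e=np.radians(20.6);M=np.array([[np.cos(e),np.sin(e)],[-np.sin(e),np.cos(e)]]);print('hex-sq mm (tray axes)',M@(h-s)*1000,'peg-round',M@(t-r)*1000)
print(robot.get_obs()['ft_force'])
E
```

```text
hex-sq mm (tray axes) [ 1.72164541 -2.89808847] peg-round [2.00578397 0.53931705]
[0.0331863  0.39585168 0.14733531]
```

```bash
python3 -c "
from h import *
print(order.hand_in(), robot.get_obs()['time'])"
```

```text
the job is handed in; nothing more can be done
the job is handed in; nothing more can be done
```

Both kits are made up and the job is handed in, at about 31 s on the robot's clock. I placed the pieces in the order you listed: cube die, stick die and short yellow peg in the long tray, then hex die and tall yellow peg in the short tray.

- **Seating:** the last scene, side and wrist pictures show all five pieces inside their hollows, the same way up as at the start and with both pegs standing. I judged that they are flat on the floor by eye from those pictures.
- **Centring:** the hex die measured about 3 mm off centre (about 7 mm of clearance left) and the tall peg about 2 mm. I checked the three long-tray pieces only by eye.
- **Surroundings:** the cup and the red, pink and turquoise pegs look undisturbed, and the gripper is open about 0.2 m above the short tray, touching nothing.
- **Forces:** the highest vertical reading was about 19 N, on setting down the cube die. The stick die showed about 10 N.

No check failed. The only disagreement was the short tray's position, which differed by up to 5 mm between views. I used the close-up wrist view for placing there.

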